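Find the clear charger bay by feel and seat the new pack

TASK

Take the new green battery pack and seat it upright and fully home in the one clear bay of the three-bay charging dock; the other two bays still hold the broken-off end of an old pack, hidden under the shutter, so feel how far down each bay lets you go. Press gently: a shutter gives way under a light steady push, and where it stops short do not force it but try another bay. Leave the other things on the bench alone.

Things in the scene. Friction and masses are not known exactly. Their poses are not given: they have to be found in the camera images.
- pack: the new battery pack: green square block, 30 x 30 mm and 100 mm tall, white band round it at 60 to 72 mm height, two brass strips on top, standing upright on the bench. Its lowest 8 mm are black and taper to 24 mm square as a lead-in. About 0.2 kg. Origin at the centre of its underside, z up along its length; the four sides are alike, so any quarter turn fits
- dock: charging dock, fixed to the bench: blue block 84 (x) x 226 (y) x 82 mm tall, with three identical square bays in a row along its own y, 70 mm apart, outlined in white on its top. Bays are 32 mm square, sides parallel to the dock's. More than 30 N between pack or fingers and the dock damages it. Origin at the centre of its underside
- bay0_mouth (a point): centre of the mouth of bay 0, level with the dock's top (82 mm above the bench); z up, x and y along the dock's x and y. Bays 0, 1, 2 follow along the dock's +y. A shutter with an orange rubber cushion on top (first 6 to 12 mm below the mouth) hides each bay's inside. It slides down under a steady 5 N drag and stays where it is pushed; the cushion gives 4 N/mm, up to 5 mm
- bay1_mouth (a point): centre of the mouth of bay 1, level with the dock's top (82 mm above the bench); z up, x and y along the dock's x and y. Bays 0, 1, 2 follow along the dock's +y. In the clear bay the shutter meets a solid stop with the pack's underside 50 mm below the mouth (cushion relaxed; pressing squeezes it some mm deeper): that is fully home
- bay2_mouth (a point): centre of the mouth of bay 2, level with the dock's top (82 mm above the bench); z up, x and y along the dock's x and y. Bays 0, 1, 2 follow along the dock's +y. In two of the bays, drawn anew each time, a leftover lies unseen under the shutter: there the solid stop comes with the pack's underside about 34 mm below the mouth (plus some mm of cushion)
- old_pack: spent pack, a bystander: same shape and size as the new pack but grey with a red band, standing upright; origin at the centre of its underside
- screwdriver: screwdriver lying on the bench, a bystander; origin under its middle
- meter: black test meter, 100 x 150 x 35 mm, lying flat, a bystander; origin at the centre of its underside
- spool: aluminium spool, 48 mm diameter, 40 mm tall, upright, a bystander; origin at the centre of its underside
- cleaner: white bottle with red cap, 48 mm diameter, 120 mm tall, a bystander; origin at the centre of its underside
- mug: blue mug, 76 mm diameter, 85 mm tall, a bystander; origin at the centre of its underside
Mind the look-alikes: they are no part of the job. What is meant by the pack is not pink, and is the larger of those in its own colour.

How it is judged:
By the outcome, as a careful person would: the job done as asked, in the order asked, and still so for the second after the job is handed in, with the robot touching nothing.
It also fails if it takes over 58 s, if anything falls off the work surface, if the arm or the gripper's body presses on something with over 40 N, if the wrist force passes 120 N, or if a joint passes its speed limit or range.

ROBOT

A 6-joint arm with a two-finger parallel gripper is mounted at the origin on the work surface. World frame = base frame: x ahead of the robot, y to its left, z up, the work surface at z = 0. Lengths are in mm, angles in rad, forces in N, time in s.
With the tool pointing down it reaches from about 325 to 1000 mm from the base axis. Payload 5.1 kg.
Tool frame: the origin (TCP) lies midway between the tips of the shut fingers; the grasp point (between the pads) lies 19 mm behind it (robot.grip_point_offset is the distance from the TCP to the grasp point, in mm); z points along the fingers, y is the line along which they close (so a half turn about z gives the same grasp; the last joint's range is limited). The gripper opens to 85 mm and grips with 20 to 120 N. Pads are 22 mm wide; open, the fingers measure 114 mm over their backs; the gripper's body (76 mm by 85 mm) begins 54 mm behind the grasp point. The pads swing forward as they close: fully open they stand 13 mm farther back than shut.
Start: joints at [-1.424, 0.124, 1.65, -0, 1.367, -0.083], TCP at [148.026, -632.908, 231.322] pointing down, gripper open.
Joint ranges: [-2.61, 2.61], [-1.02, 2.33], [0.03, 2.71], [-1.35, 4.49], [0.32, 2.68], [-2.91, 2.91]. Speed limits (rad/s): [2.57, 2.57, 3.14, 3.14, 3.14, 3.14].

INTERFACE

Orientations are given as a unit quaternion [w, x, y, z].
In Python, from bench import robot, eyes, spot_in gives the robot as it stands.
- The arm moves only by the tool move_arm, never from a script. Its argument "motion" is a list of rows, each a list of 7 numbers: the shift along the tool's x, y, z in mm, then the turn, a rotation vector about the tool's x, y, z in rad, then the gripper command: -1 is shut, 1 is fully open, values between are in proportion. A call has 1 to 12 rows; each row shifts and turns the commanded pose from where the row before left it, along the tool's axes as they then stand; what a row does not reach is not made up. A row lasts 1/8 s, in which the tool goes at most 62.5 mm and 10.7 degrees, less where a joint would pass 70% of its speed; a pose out of reach is approached as far as the arm can. A call with a gripper value outside its range is refused whole. The fingers move at their own pace and stop on an object; "grip_force" is the grip in N (left out, the last holds). Time passes only in rows, so rows that do not move let the fingers close. It gives the time, the measured TCP pose, the force, the opening and the grip force at its end, in the units of the state.
- robot.read_state(): the state, without advancing time (a new reading comes with each control period).
- eyes.capture(name): name is "scene" or "side" or "wrist"; returns a dict with "color" (384x512x3 uint8, blue, green, red), "range_z" (384x512 float32, mm along the optical axis (not along the pixel's ray), 0 where there is no reading), "mtx" (3x3 intrinsics, pixels), "dist_coeffs" ([k1, k2, p1, p2, k3] as OpenCV has them; the pictures are not rectified), "R" (3x3) and "t" (3): a world point X has camera coordinates R X + t; the wrist camera has in their place "hand_eye" (4x4, takes a point from camera to tool coordinates, whose origin is the TCP and whose axes are the flange's). Camera axes: x right, y down, z forward; pixel columns grow to the right and rows downward; lengths in mm; the calibration is good to about 2 mm. A picture is of the moment at which its call begins: read the wrist's pose just before it.
- robot.hand_in(): hands the job in; it is judged then, once.
Trained networks look in the newest picture that a camera, given by its name, has taken for a name from the list of things; names that differ only in an ending like _2 or _b are one class to them, and where a whole thing is asked for, a point or a joint stands for the part that bears it (a point fixed in the world has none). Each returns a list of dicts, best first, with "p" (0 to 1); they miss things now and then, are a little off and sometimes report something else, mostly with a low value. They report only what shows in the picture. A call takes as long as a camera call. They do not tell look-alikes from the thing itself.
- spot_in(label, camera): "xy" ([column, row] as shares, 0 to 1, of the picture: columns of its width, rows of its height, amid what is visible of it).
The state is a dict: "t": time; "joint_positions": joint angles; "dq": joint speeds; "joint_efforts": joint torques, N m; "ee_pos": TCP position; "tool_rot": TCP orientation; "force": force on the tool from outside, world axes, zero at the start; "wrist_torque": the same for the moment, N m; "finger_gap": finger opening in mm; "grasp_force": force on a finger pad.
Only numpy, scipy, OpenCV 4.12 (cv2) and the standard library are available. Lean on these libraries where they do the work, as an engineer would, in place of code of your own. Each camera call takes 0.05 s, during which the arm holds its last target. There are 200 camera calls.

## Working session

There is one attempt and no reset: what is moved stays moved. The work goes in short steps, Python scripts to look and compute and a tool call to move; the robot and the scene stay as the last step left them, time stands still between calls to the robot, and variables do not carry over. Pictures are saved under pics/ and viewed, at most 10 in all, crops included, and the job is handed in when it is done.

Besides the shell and the picture viewer there is one more tool, called after ">>>" as name(argument=value, ...), one argument or row to a line, values as JSON. move_arm: Moves the arm, as the interface text tells. Its arguments: {"type":"object","properties":{"motion":{"type":"array","items":{"type":"array","items":{"type":"number"}}},"grip_force":{"type":"number"}},"required":["motion"]}

```bash
mkdir -p pics; cat > h.py <<'E'
import numpy as np, cv2
from bench import robot, eyes, spot_in
from scipy.spatial.transform import Rotation as Rn
def cloud(c, st=None):
    d=c["range_z"]; h,w=d.shape
    u,v=np.meshgrid(np.arange(w),np.arange(h))
    p=cv2.undistortPoints(np.stack([u,v],-1).reshape(-1,1,2).astype(np.float32),np.array(c["mtx"]),np.array(c["dist_coeffs"])).reshape(h,w,2)
    P=np.dstack([p[...,0]*d,p[...,1]*d,d]).astype(float)
    if "R" in c: W=(P-np.array(c["t"]).ravel())@np.array(c["R"])
    else:
        H=np.array(c["hand_eye"]); T=P@H[:3,:3].T+H[:3,3]
        q=st["tool_rot"]; W=T@Rn.from_quat([q[1],q[2],q[3],q[0]]).as_matrix().T+np.array(st["ee_pos"])
    W[d<=0]=np.nan
    return W
E
cat > a.py <<'E'
from h import *
print(robot.read_state())
for n in ["scene","side"]:
    c=eyes.capture(n); W=cloud(c); cv2.imwrite(f"pics/{n}1.png",c["color"])
    for l in ["pack","dock","old_pack","bay0_mouth"]:
        for r in spot_in(l,n)[:4]:
            x,y=int(r["xy"][0]*512),int(r["xy"][1]*384); print(n,l,round(r["p"],2),x,y,W[min(y,383),min(x,511)].round())
E
python3 a.py
```

```text
{'t': 0.0, 'joint_positions': array([-1.42360428e+00,  1.24497479e-01,  1.65166809e+00,  2.85537560e-05,
        1.36752766e+00, -8.26169531e-02]), 'dq': array([ 4.87043917e-04, -5.42228400e-05,  9.23883904e-04, -1.10183948e-03,
       -5.84752374e-04, -1.21496435e-03]), 'joint_efforts': array([ 1.05114075e-03, -4.23613036e+01, -3.65448654e+01, -1.83019006e-05,
        6.96549730e-03,  8.64315894e-06]), 'ee_pos': array([ 147.94244069, -632.30802956,  230.06146352]), 'tool_rot': array([-1.05019019e-03,  9.93405522e-01,  1.14648876e-01, -1.99326504e-05]), 'force': array([1.18166375, 0.37991787, 0.2574439 ]), 'wrist_torque': array([0.03493565, 0.00476611, 0.00634255]), 'grasp_force': 0.0, 'finger_gap': 85.37337143788722}
scene pack 0.93 191 169 [ 508. -232.   62.]
scene pack 0.89 178 156 [ 477. -307.   73.]
scene pack 0.48 212 177 [nan nan nan]
scene pack 0.3 311 226 [599. 200.  74.]
scene dock 0.73 312 222 [592. 199.  81.]
scene old_pack 0.63 172 204 [ 687. -155.   68.]
scene bay0_mouth 0.82 310 222 [595. 195.  81.]
side pack 0.84 256 283 [ 472. -330.   92.]
side pack 0.58 260 261 [ 496. -259.   79.]
side dock 0.8 252 161 [543. 136.  84.]
side dock 0.5 311 225 [ 665. -175.   90.]
side old_pack 0.61 312 225 [ 667. -179.   94.]
side bay0_mouth 0.75 253 161 [547. 136.  84.]
```

View pics/scene1.png

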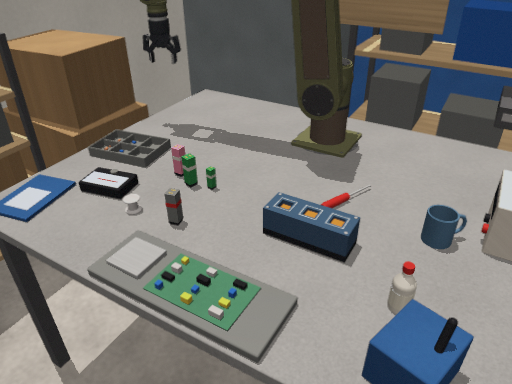

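View pics/side1.png

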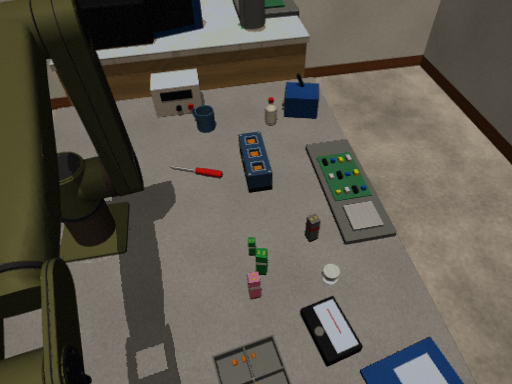

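The scene view shows the large green pack at (190,169), a pink look-alike at (179,158), a small green one at (211,177) and the dock at (311,222). The side view agrees. Next I'll fit the poses from the point clouds.

```bash
cat > b.py <<'E'
from h import *
A=[];C=[]
for n in ["scene","side"]:
    c=eyes.capture(n); W=cloud(c); ok=np.isfinite(W[...,0]); w=W[ok]; col=cv2.cvtColor(c["color"],cv2.COLOR_BGR2HSV)[ok]
    for nm,(x0,x1,y0,y1) in dict(packs=(420,580,-350,-140),dock=(450,720,50,320)).items():
        m=(w[:,0]>x0)&(w[:,0]<x1)&(w[:,1]>y0)&(w[:,1]<y1)
        q=w[m]; h=col[m]
        if nm=="packs":
            for k,s in [("green",(h[:,0]>45)&(h[:,0]<80)&(h[:,1]>90)),("pink",((h[:,0]>160)|(h[:,0]<8))&(h[:,1]>60))]:
                s&=q[:,2]>15
                g=q[s]; 
                if len(g)==0: continue
                # cluster on xy
                lab=np.zeros((300,300),np.uint8); ij=(g[:,:2]-[400,-400]).astype(int); lab[ij[:,0],ij[:,1]]=1
                nn,L=cv2.connectedComponents(cv2.dilate(lab,np.ones((9,9))))
                for i in range(1,nn):
                    e=g[L[ij[:,0],ij[:,1]]==i]
                    if len(e)<8: continue
                    zt=np.percentile(e[:,2],97); t=e[e[:,2]>zt-6]
                    print(n,k,len(e),"ztop",zt.round(),"lo",e.min(0).round(),"hi",e.max(0).round(),"top",len(t),t[:,:2].mean(0).round(1),cv2.minAreaRect(t[:,:2].astype(np.float32)))
        else:
            t=q[(q[:,2]>76)&(q[:,2]<90)]
            print(n,"dock",len(t),t[:,2].mean(),cv2.minAreaRect(t[:,:2].astype(np.float32)))
            s=(h[:,0]>5)&(h[:,0]<22)&(h[:,1]>130)&(q[:,2]>55)
            o=q[s]
            if len(o)>9:
                _,lb,ce=cv2.kmeans(o[:,:2].astype(np.float32),3,None,(3,50,.1),5,cv2.KMEANS_PP_CENTERS); print(n,"orange",len(o),ce.round(1).tolist(),np.bincount(lb.ravel()),o[:,2].mean())
E
python3 b.py
```

```text
scene green 111 ztop 69.0 lo [ 474. -191.   15.] hi [ 496. -167.   71.] top 29 [ 486.7 -176.2] ((484.92034912109375, -178.18563842773438), (20.759807586669922, 21.903270721435547), 87.98371887207031)
scene green 283 ztop 100.0 lo [ 486. -263.   15.] hi [ 522. -226.  102.] top 55 [ 504.1 -243.2] ((502.3185119628906, -245.4072265625), (31.58592414855957, 29.600154876708984), 73.66244506835938)
scene pink 225 ztop 100.0 lo [ 449. -331.   16.] hi [ 485. -297.  102.] top 41 [ 472.2 -310.8] ((468.99212646484375, -310.2753601074219), (26.843700408935547, 35.633460998535156), 66.50984954833984)
scene dock 1764 80.76068620861886 ((557.1849365234375, 179.26910400390625), (226.89804077148438, 89.40675354003906), 89.30745697021484)
scene orange 151 [[553.4000244140625, 178.60000610351562], [553.2999877929688, 248.5], [550.5999755859375, 106.19999694824219]] [55 64 32] 73.16713346588138
side green 87 ztop 73.0 lo [ 474. -191.   16.] hi [ 494. -168.   74.] top 32 [ 484.4 -179.9] ((484.4374084472656, -179.37921142578125), (19.231382369995117, 20.77495574951172), 4.039071559906006)
side green 219 ztop 103.0 lo [ 484. -266.   16.] hi [ 517. -229.  104.] top 89 [ 501.6 -247.2] ((501.49908447265625, -246.101806640625), (31.78803825378418, 27.530370712280273), 78.4925308227539)
side pink 256 ztop 103.0 lo [ 452. -332.   15.] hi [ 483. -300.  105.] top 106 [ 467.1 -316.8] ((467.41851806640625, -315.6462097167969), (32.27931213378906, 28.35904312133789), 89.99925231933594)
side dock 964 82.69642036998366 ((560.1280517578125, 179.76715087890625), (231.4461212158203, 84.56016540527344), 89.58574676513672)
side orange 105 [[559.2000122070312, 115.4000015258789], [559.5, 254.39999389648438], [559.0999755859375, 183.60000610351562]] [35 32 38] 74.74100632584887
```

>>> move_arm(
  motion=[
    [43.3,-29.5,-2,0,0,0,1],
    [43.3,-29.5,-2,0,0,0,1],
    [43.3,-29.5,-2,0,0,0,1],
    [43.3,-29.5,-2,0,0,0,1],
    [43.3,-29.5,-2,0,0,0,1],
    [43.3,-29.5,-2,0,0,0,1],
    [43.3,-29.5,-2,0,0,0,1],
    [43.3,-29.5,-2,0,0,0,1],
    [43.3,-29.5,-2,0,0,0,1],
    [43.3,-29.5,-2,0,0,0,1],
  ],
)

```text
t: 1.85
ee_pos: [503.5, -245.6, 251.7]
tool_rot: [0.0, 0.993, 0.115, 0.0]
force: [0.1, -0.3, 0.1]
finger_gap: 85.5
grasp_force: 0.0
```

>>> move_arm(
  motion=[
    [0,0,0,0,0,-0.1825,1],
    [0,0,0,0,0,-0.1825,1],
    [0,0,0,0,0,-0.1825,1],
    [0,0,0,0,0,-0.1825,1],
    [0,0,0,0,0,-0.1825,1],
    [0,0,0,0,0,-0.1825,1],
    [0,0,0,0,0,0,1],
  ],
)

```text
t: 2.72
ee_pos: [502.5, -247.0, 251.5]
tool_rot: [0.0, 0.789, 0.614, 0.0]
force: [0.5, 0.2, 0.1]
finger_gap: 85.1
grasp_force: 0.0
```

```bash
cat > c.py <<'E'
from h import *
import sys
s=robot.read_state(); c=eyes.capture("wrist"); W=cloud(c,s); cv2.imwrite("pics/w1.png",c["color"])
print(s["ee_pos"].round(1),s["tool_rot"].round(4),s["force"].round(1))
for r in spot_in("pack","wrist"): print(r)
ok=np.isfinite(W[...,0])&(np.abs(W[...,2]-100)<6)&(np.hypot(W[...,0]-502,W[...,1]+246)<40)
print(ok.sum(),W[ok].mean(0),cv2.minAreaRect(W[ok][:,:2].astype(np.float32)))
E
python3 c.py
```

```text
[ 502.5 -247.   251.5] [1.000e-04 7.892e-01 6.142e-01 0.000e+00] [0.5 0.2 0.1]
{'xy': [0.4268, 0.2826], 'p': 0.96}
{'xy': [0.4924, 0.4398], 'p': 0.78}
1000 [ 501.54747737 -246.50505122   99.52583279] ((501.3273620605469, -247.46270751953125), (30.72991371154785, 30.126720428466797), 72.84382629394531)
```

View pics/w1.png

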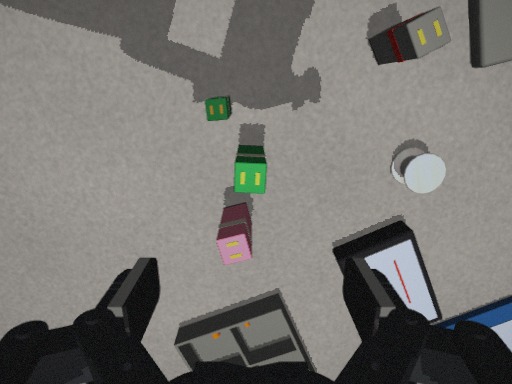

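The wrist view shows the green pack at (250,177) with clear space for the fingers to its left and right. I'll descend and grip it.

>>> move_arm(
  motion=[
    [0,-1,40,0,0,0.05,1],
    [0,0,50,0,0,0,1],
    [0,0,45,0,0,0,1],
    [0,0,32,0,0,0,1],
    [0,0,20,0,0,0,1],
    [0,0,0,0,0,0,1],
    [0,0,0,0,0,0,-1],
    [0,0,0,0,0,0,-1],
    [0,0,0,0,0,0,-1],
    [0,0,0,0,0,0,-1],
    [0,0,0,0,0,0,-1],
    [0,0,0,0,0,0,-1],
  ],
  grip_force=40,
)

```text
t: 4.32
ee_pos: [502.1, -247.2, 65.6]
tool_rot: [0.001, 0.804, 0.595, 0.0]
force: [-1.7, 0.2, 5.7]
finger_gap: 29.7
grasp_force: 40.3
```

>>> move_arm(
  motion=[
    [0,0,-20,0,0,0,-1],
    [0,0,-50,0,0,0,-1],
    [0,0,-50,0,0,0,-1],
    [0,0,-25,0,0,-0.147,-1],
    [0,0,0,0,0,-0.147,-1],
    [50,8,0,0,0,0,-1],
    [60,10,0,0,0,0,-1],
    [60,10,0,0,0,0,-1],
    [60,10,0,0,0,0,-1],
    [50,7,0,0,0,0,-1],
    [27,3,0,0,0,0,-1],
    [0,0,0,0,0,0,-1],
  ],
)

```text
t: 5.82
ee_pos: [549.9, 61.8, 209.8]
tool_rot: [0.0, 0.707, 0.708, 0.0]
force: [0.6, -0.6, -2.0]
finger_gap: 29.6
grasp_force: 40.0
```

```bash
cat > d.py <<'E'
from h import *
s=robot.read_state(); c=eyes.capture("wrist"); W=cloud(c,s); cv2.imwrite("pics/w2.png",c["color"])
print(s["ee_pos"].round(1),s["tool_rot"].round(4),s["force"].round(1),s["finger_gap"])
hsv=cv2.cvtColor(c["color"],cv2.COLOR_BGR2HSV)
ok=np.isfinite(W[...,0])&(np.abs(W[...,2]-82)<5)&(W[...,1]>40)
print(ok.sum(),W[ok].mean(0),cv2.minAreaRect(W[ok][:,:2].astype(np.float32)))
m=((hsv[...,0]>5)&(hsv[...,0]<22)&(hsv[...,1]>120)&(W[...,2]>60)&(W[...,2]<82)).astype(np.uint8)
n,L,st,ce=cv2.connectedComponentsWithStats(m)
for i in range(1,n):
    if st[i,4]>30: e=W[L==i]; print("orange",st[i].tolist(),e.mean(0).round(1),cv2.minAreaRect(e[:,:2].astype(np.float32)))
# white outline
w=((hsv[...,1]<60)&(hsv[...,2]>150)&ok).astype(np.uint8)
n,L,st,ce=cv2.connectedComponentsWithStats(cv2.dilate(w,np.ones((3,3))))
for i in range(1,n):
    if st[i,4]>60: e=W[(L==i)&(w>0)]; print("white",st[i].tolist(),e.mean(0).round(1),cv2.minAreaRect(e[:,:2].astype(np.float32)))
E
python3 d.py
```

```text
[549.9  61.8 209.8] [1.000e-04 7.066e-01 7.076e-01 1.000e-04] [ 0.6 -0.6 -2. ] 29.577234897071946
15670 [558.74119326 138.59099287  81.62920368] ((558.497802734375, 134.79315185546875), (139.4044189453125, 84.40328979492188), 89.30830383300781)
orange [245, 20, 35, 39, 1341] [558.8 178.2  74.9] ((559.0004272460938, 178.06362915039062), (27.477798461914062, 26.698808670043945), 89.6689453125)
orange [244, 112, 33, 33, 1028] [558.2 108.8  70. ] ((557.943603515625, 108.43522644042969), (27.26311683654785, 27.332008361816406), 88.89540100097656)
white [231, 3, 64, 68, 1100] [556.4 177.7  82.2] ((558.7764282226562, 178.51161193847656), (45.446144104003906, 46.20004653930664), 89.88514709472656)
white [232, 101, 59, 58, 876] [559.  109.1  82.2] ((558.408447265625, 108.41764831542969), (45.266231536865234, 45.95414352416992), 89.9589614868164)
white [210, 151, 3, 24, 72] [516.2  81.2  81.5] ((516.1867065429688, 81.31043243408203), (18.19463348388672, 0.3341071903705597), 88.15034484863281)
white [215, 165, 12, 12, 119] [524.2  74.7  82.7] ((524.1156005859375, 74.60987091064453), (7.6462297439575195, 8.175667762756348), 49.85978317260742)
white [294, 166, 13, 11, 118] [592.4  74.   82.6] ((592.3218383789062, 74.11708068847656), (7.429839134216309, 8.43414306640625), 75.96308898925781)
```

View pics/w2.png

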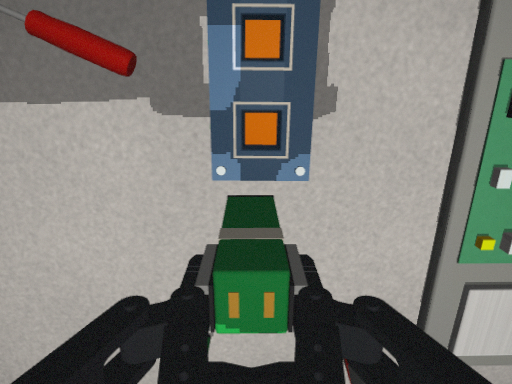

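The wrist view shows the pack held square to the dock, with bay cushions at (261,128) and (262,39). I'll measure the in-hand offset with the same camera so its bias cancels.

```bash
cat > e.py <<'E'
from h import *
s=robot.read_state(); c=eyes.capture("wrist"); W=cloud(c,s)-s["ee_pos"]
hsv=cv2.cvtColor(c["color"],cv2.COLOR_BGR2HSV)
g=(hsv[...,1]>80)&(hsv[...,0]>15)&(hsv[...,0]<80)&np.isfinite(W[...,0])&(np.hypot(W[...,0],W[...,1])<35)
z=W[...,2]; t=g&(z>15)
h=np.median(z[t]); t=g&(abs(z-h)<4)
print(h,t.sum(),W[t].mean(0),cv2.minAreaRect(W[t][:,:2].astype(np.float32)),np.percentile(W[t],[1,99],axis=0))
f=g&(z<h-10); print(f.sum(),W[f].min(0),np.percentile(W[f],[2,98],axis=0))
f2=f&(z<-10); e=W[f2]; print(np.polyfit(e[:,2],e[:,1],1))
E
python3 e.py
```

```text
33.85411314700572 5039 [ 0.28780429  1.46702446 33.90407323] ((5.440304756164551, -0.11999034881591797), (40.40966033935547, 30.85765266418457), 1.3688186407089233) [[-14.31005141 -14.70617096  30.43813659]
 [ 14.90306863  14.65035663  35.59428806]]
2929 [-26.7404934    5.89380626 -56.58105874] [[-14.04569879  13.53019047 -52.40082245]
 [ 14.21161358  14.79240781  23.22686426]]
[3.43941630e-04 1.42638826e+01]
```

>>> move_arm(
  motion=[
    [24,4.3,0,0,0,0,-1],
    [23,4,0,0,0,0,-1],
    [0,0,25,0,0,0,-1],
    [0,0,20,0,0,0,-1],
    [0,0,8,0,0,0,-1],
    [0,0,0,0,0,0,-1],
    [0,0,0,0,0,0,-1],
  ],
)

```text
t: 6.8
ee_pos: [559.1, 106.8, 157.3]
tool_rot: [0.001, 0.708, 0.706, 0.001]
force: [0.1, 0.3, -1.1]
finger_gap: 29.7
grasp_force: 40.0
```

```bash
cat > f.py <<'E'
from h import *
R=[]
for k in range(4):
    s=robot.read_state(); c=eyes.capture("wrist"); W=cloud(c,s)-s["ee_pos"]
    hsv=cv2.cvtColor(c["color"],cv2.COLOR_BGR2HSV)
    m=((hsv[...,0]>5)&(hsv[...,0]<22)&(hsv[...,1]>120)&(W[...,1]>20)&(abs(W[...,2]+s["ee_pos"][2]-74)<8)).astype(np.uint8)
    n,L,st,ce=cv2.connectedComponentsWithStats(m)
    print(s["ee_pos"].round(2),s["tool_rot"].round(4),s["force"].round(1),[(st[i,4],np.array(cv2.minAreaRect(W[L==i][:,:2].astype(np.float32))[0]).round(1).tolist()) for i in range(1,n) if st[i,4]>200])
E
python3 f.py
```

```text
[559.11 106.85 157.3 ] [5.000e-04 7.080e-01 7.062e-01 6.000e-04] [ 0.1  0.3 -1.1] [(np.int32(344), [0.4, 130.0]), (np.int32(1728), [-0.3, 71.7])]
[559.19 106.97 157.46] [6.000e-04 7.079e-01 7.063e-01 7.000e-04] [ 0.4  0.4 -1.1] [(np.int32(383), [0.4, 129.9]), (np.int32(1675), [-0.3, 71.3])]
[559.14 107.04 157.45] [6.000e-04 7.079e-01 7.063e-01 7.000e-04] [ 0.1  0.4 -1.1] [(np.int32(381), [0.3, 130.0]), (np.int32(1680), [-0.3, 71.3])]
[559.07 107.08 157.33] [5.000e-04 7.078e-01 7.064e-01 6.000e-04] [-1.   0.2 -2.4] [(np.int32(384), [0.3, 129.9]), (np.int32(1684), [-0.7, 71.3])]
```

>>> move_arm(
  motion=[
    [1.5,-0.8,0,0,0,0,-1],
    [0,0,3,0,0,0,-1],
    [0,0,3,0,0,0,-1],
    [0,0,3,0,0,0,-1],
    [0,0,3,0,0,0,-1],
    [0,0,3,0,0,0,-1],
    [0,0,0,0,0,0,-1],
  ],
)

```text
t: 7.88
ee_pos: [557.5, 108.5, 140.9]
tool_rot: [-0.0, 0.708, 0.706, -0.0]
force: [0.5, -0.3, -1.4]
finger_gap: 29.3
grasp_force: 40.0
```

>>> move_arm(
  motion=[
    [0,0,2,0,0,0,-1],
    [0,0,2,0,0,0,-1],
    [0,0,2,0,0,0,-1],
    [0,0,2,0,0,0,-1],
    [0,0,2,0,0,0,-1],
  ],
)

```text
t: 8.5
ee_pos: [557.8, 108.6, 131.9]
tool_rot: [0.0, 0.708, 0.706, 0.0]
force: [-2.2, -0.5, 4.5]
finger_gap: 29.6
grasp_force: 40.6
```

>>> move_arm(
  motion=[
    [0,0,2,0,0,0,-1],
    [0,0,2,0,0,0,-1],
    [0,0,2,0,0,0,-1],
    [0,0,2,0,0,0,-1],
    [0,0,2,0,0,0,-1],
    [0,0,2,0,0,0,-1],
  ],
)

```text
t: 9.25
ee_pos: [557.8, 108.6, 119.2]
tool_rot: [0.0, 0.708, 0.706, 0.0]
force: [-2.6, -0.9, 2.7]
finger_gap: 29.5
grasp_force: 40.6
```

>>> move_arm(
  motion=[
    [0,0,1.5,0,0,0,-1],
    [0,0,1.5,0,0,0,-1],
    [0,0,1.5,0,0,0,-1],
  ],
)

```text
t: 9.62
ee_pos: [557.8, 108.6, 114.8]
tool_rot: [0.0, 0.708, 0.706, 0.0]
force: [-1.5, 0.2, 3.5]
finger_gap: 29.6
grasp_force: 40.7
```

>>> move_arm(
  motion=[
    [0,0,1,0,0,0,-1],
    [0,0,1,0,0,0,-1],
  ],
)

```text
t: 9.88
ee_pos: [557.8, 108.6, 112.8]
tool_rot: [0.0, 0.708, 0.706, 0.0]
force: [-1.4, -0.1, 3.1]
finger_gap: 29.3
grasp_force: 40.7
```

>>> move_arm(
  motion=[
    [0,0,1,0,0,0,-1],
    [0,0,0,0,0,0,-1],
  ],
)

```text
t: 10.12
ee_pos: [557.7, 108.6, 111.8]
tool_rot: [0.0, 0.708, 0.706, 0.0]
force: [-1.5, -0.3, 3.3]
finger_gap: 29.4
grasp_force: 40.7
```

>>> move_arm(
  motion=[
    [0,0,1,0,0,0,-1],
    [0,0,0,0,0,0,-1],
  ],
)

```text
t: 10.38
ee_pos: [557.7, 108.6, 110.8]
tool_rot: [0.0, 0.708, 0.706, 0.0]
force: [-0.4, -0.6, 3.7]
finger_gap: 29.6
grasp_force: 40.7
```

>>> move_arm(
  motion=[
    [0,0,1,0,0,0,-1],
    [0,0,0,0,0,0,-1],
  ],
)

```text
t: 10.62
ee_pos: [557.7, 108.6, 109.8]
tool_rot: [0.0, 0.708, 0.706, 0.0]
force: [-1.5, -0.1, 2.8]
finger_gap: 29.6
grasp_force: 40.7
```

>>> move_arm(
  motion=[
    [0,0,1,0,0,0,-1],
    [0,0,0,0,0,0,-1],
  ],
)

```text
t: 10.88
ee_pos: [557.7, 108.6, 108.8]
tool_rot: [0.0, 0.708, 0.706, 0.0]
force: [-0.7, -0.6, 2.9]
finger_gap: 29.5
grasp_force: 40.7
```

>>> move_arm(
  motion=[
    [0,0,1.5,0,0,0,-1],
    [0,0,1.5,0,0,0,-1],
    [0,0,1.5,0,0,0,-1],
    [0,0,1.5,0,0,0,-1],
    [0,0,0,0,0,0,-1],
  ],
)

```text
t: 11.5
ee_pos: [557.7, 108.6, 102.7]
tool_rot: [0.0, 0.708, 0.706, 0.0]
force: [-0.5, 0.3, 1.6]
finger_gap: 29.6
grasp_force: 40.6
```

>>> move_arm(
  motion=[
    [0,0,1,0,0,0,-1],
    [0,0,1,0,0,0,-1],
    [0,0,1,0,0,0,-1],
    [0,0,0,0,0,0,-1],
  ],
)

```text
t: 12.0
ee_pos: [557.7, 108.6, 99.7]
tool_rot: [0.0, 0.708, 0.706, 0.0]
force: [-0.9, -0.4, 3.0]
finger_gap: 29.4
grasp_force: 40.7
```

>>> move_arm(
  motion=[
    [0,0,1,0,0,0,-1],
    [0,0,1,0,0,0,-1],
    [0,0,0,0,0,0,-1],
  ],
)

```text
t: 12.38
ee_pos: [557.7, 108.6, 97.7]
tool_rot: [0.0, 0.708, 0.706, 0.0]
force: [-0.3, -0.5, 3.0]
finger_gap: 29.5
grasp_force: 40.7
```

Stop expected about now: fine steps until the force rises.

>>> move_arm(
  motion=[
    [0,0,1,0,0,0,-1],
    [0,0,0,0,0,0,-1],
  ],
)

```text
t: 12.62
ee_pos: [557.7, 108.6, 96.7]
tool_rot: [-0.0, 0.708, 0.706, 0.0]
force: [-0.3, 0.0, 2.2]
finger_gap: 29.7
grasp_force: 40.7
```

>>> move_arm(
  motion=[
    [0,0,1,0,0,0,-1],
    [0,0,0,0,0,0,-1],
  ],
)

```text
t: 12.88
ee_pos: [557.7, 108.6, 96.0]
tool_rot: [-0.0, 0.708, 0.706, 0.0]
force: [-0.4, 0.7, 4.4]
finger_gap: 29.3
grasp_force: 40.8
```

>>> move_arm(
  motion=[
    [0,0,1,0,0,0,-1],
    [0,0,0,0,0,0,-1],
  ],
)

```text
t: 13.12
ee_pos: [557.8, 108.6, 95.4]
tool_rot: [-0.0, 0.708, 0.706, -0.0]
force: [-2.1, -0.2, 6.2]
finger_gap: 29.4
grasp_force: 41.0
```

>>> move_arm(
  motion=[
    [0,0,1,0,0,0,-1],
    [0,0,0,0,0,0,-1],
  ],
)

```text
t: 13.38
ee_pos: [557.8, 108.6, 94.9]
tool_rot: [-0.0, 0.708, 0.706, -0.0]
force: [-2.4, -0.5, 8.8]
finger_gap: 29.6
grasp_force: 41.3
```

>>> move_arm(
  motion=[
    [0,0,-1,0,0,0,-1],
    [0,0,0,0,0,0,0.2],
    [0,0,0,0,0,0,0.6],
    [0,0,0,0,0,0,0.6],
    [0,0,0,0,0,0,0.6],
    [0,0,-10,0,0,0,0.6],
    [0,0,-40,0,0,0,0.6],
    [0,0,-50,0,0,0,0.6],
    [0,0,-40,0,0,0,0.6],
    [-30,0,0,0,0,0,0.6],
    [-20,0,0,0,0,0,0.6],
    [0,0,0,0,0,0,0.6],
  ],
)

```text
t: 14.88
ee_pos: [557.2, 57.5, 234.3]
tool_rot: [-0.0, 0.709, 0.706, -0.0]
force: [-0.1, 0.7, -0.2]
finger_gap: 68.3
grasp_force: 0.0
```

```bash
cat > g.py <<'E'
from h import *
s=robot.read_state(); c=eyes.capture("wrist"); W=cloud(c,s); cv2.imwrite("pics/w3.png",c["color"])
hsv=cv2.cvtColor(c["color"],cv2.COLOR_BGR2HSV)
g=np.isfinite(W[...,0])&(np.hypot(W[...,0]-558,W[...,1]-108.6)<25)&(W[...,2]>110)
e=W[g]; print(s["force"],g.sum(),np.percentile(e,[2,50,98],axis=0).round(1),cv2.minAreaRect(e[:,:2].astype(np.float32)))
d=np.isfinite(W[...,0])&(abs(W[...,2]-82)<5)&(abs(W[...,0]-558)<38)&(W[...,1]>130); print(np.median(W[d][:,2]))
A=np.c_[e[:,:2],np.ones(len(e))]; print(np.linalg.lstsq(A,e[:,2],rcond=None)[0])
E
python3 g.py
```

```text
[-0.09219871  0.74639335 -0.17502609] 1677 [[543.   93.3 121. ]
 [557.7 109.  131. ]
 [572.  122.9 132.5]] ((557.558349609375, 107.97246551513672), (30.13104820251465, 30.10736656188965), 89.19136810302734)
81.62182883747954
[ 1.86553745e-03 -4.82000943e-02  1.34983591e+02]
```

View pics/w3.png

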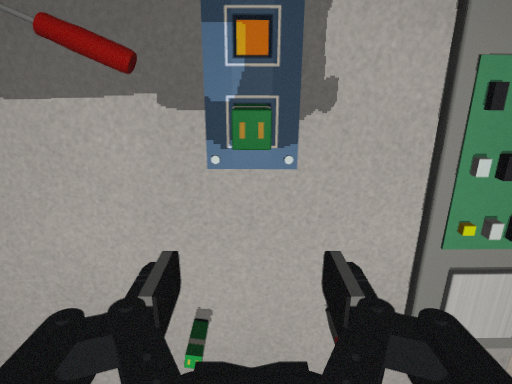

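The wrist view shows the pack upright in the bay at (251,128). Its top is 49.4 mm above the dock, so it sits about 50.6 mm deep, which is fully home. The gripper is clear of it.

```bash
python3 -c "from bench import robot; print(robot.hand_in())"
```

```text
the job is handed in; nothing more can be done
None
```

The green pack is seated upright and fully home in the dock bay nearest the robot's start side, about 50.6 mm below the mouth; that was the first bay I tried and it turned out to be the clear one. Press readings peaked near 9 N, no other object was deliberately touched, and the job was handed in at about 15 s.

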